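Rinse a carrier of stained slides

TASK

Rinse the stained slides: take the slide carrier by its grip, hook its hanger over the open end of the rail above the trough and slide it along behind the splash guard until the row of slides hangs centred under the spray rose. Open the rinse cock on the left fully to its stop, let it rinse for about three seconds, then shut it fully again, leaving the carrier hanging still under the rose. Keep the carrier upright, and leave the spout and everything else on the bench as they are.

Things in the scene. Friction and masses are not known exactly. Their poses are not given: they have to be found in the camera images.
- carrier: slide carrier: stainless basket 84 (x) by 60 (y) by 34 mm high, eight slides on edge in a row along y, a C-shaped hanger of 30 mm flat bar over it, a black grip on top; 0.2 to 0.35 kg. Origin: centre of its underside. Starts standing on the bench, yaw within 0.5 rad. Hook it on from the robot's side: +x away from the robot, y along the rail
- carrier_grip (a point): middle of the carrier's grip, a plastic block 14 mm (carrier x) by 36 mm (y) by 38 mm high, right above the hanger's seat: 131 mm above the underside, 37 mm above carrier_seat; carrier axes
- carrier_seat (a point): point of the carrier that lies on the rail's axis when it hangs home, 94 mm above the centre of the underside, in an inverted V 26 mm wide that centres itself on the rail; the hanger's top bar over it ends 112 mm above the underside. Carrier axes
- carrier_lip (a point): lower end of the hanger's lip, at carrier x = +15.5 mm (3 mm thick), 80 mm above the underside. The mouth of the C between lip and basket top is 46 mm high and opens to the carrier's +x; its back is the upright at x = -38 mm, which rises from the basket's -x edge. Carrier axes
- carrier_aim (a point): middle of the row of slides as the rose must spray it: point of the carrier 36 mm towards its +x and 30 mm above the underside; carrier axes
- station: the rinse station, fixed: trough, rail, splash guard, spout, service box. Origin on the bench under the rail; x away from the robot (yaw within 0.08 rad), y left along the rail, z up. Trough 170 mm wide (x), centred under the rail, y -310 to 120 mm, rim 60 mm high. Splash guard: upright sheet at x = -78 mm, y -115 to 115 mm, top 189 mm high; behind it a carrier can be slid but not hooked on
- rail_load (a point): middle of the rail's open part, where a carrier is hooked on, on the axis of the rail: a level stainless bar 12 mm thick, 200 mm above the bench, from 95 mm to the right (-y) of this point to 315 mm to its left, its two end posts no higher than it. The splash guard begins 90 mm to the left. Station axes
- rail_mid (a point): middle of the rail's length, on its axis, 110 mm left of rail_load; station axes
- rose (a point): centre of the underside of the spray rose, a steel disc 23 mm across, 150 mm above the bench, 36 to 43 mm beyond the rail, on a level swivelling spout (12 mm tube, top 191 mm high) from a column behind the trough. Its place along the rail differs from start to start. The spout turns if pushed with some 4 N; leave it
- rinse_cock_axis (a point): on the spindle's axis of the rinse cock (brass ball valve on the sloping panel of the grey box left of the trough), at mid-thickness of its lever, about 129 mm above the bench. Fixed frame: z along the spindle, out of the panel, leaning 30 degrees from vertical to the right, towards the trough; x up the slope to the left; y along the pipe to the robot. Panel 48 mm, top of the 16 mm pipe 18 mm below (-z)
- rinse_cock_tip (a point): on the rinse cock's lever, 80 mm from the spindle's axis; the lever is a straight bar 14 mm wide, 8 mm thick, ending 88 mm from the axis. It turns with joint rinse_cock
- shelf_edge (a point): lower right edge of the glass reagent shelf (75 mm deep, 230 mm long along the pipe) over the cock's left side: 330 mm above the bench, straight above the spindle's axis at lever height. A tool pointing straight down has no room over the lever when it lies along the pipe, one leaning to the right with the spindle has. Station axes
- rinse_cock (a joint): rinse cock, rad: 0 = shut on its stop, lever across the pipe, pointing down the slope to the trough (-x of rinse_cock_axis); 1.571 = open on its stop, lever in line with the pipe, pointing away from the robot (-y). Opens anticlockwise seen from above. Friction 0.25 N m (5 N at 55 mm); stays where left. Starts 0 to 0.25
- stain_0: a screw-capped amber glass bottle of stain, 40 mm across, 85 mm tall, standing on the bench; bystander; origin at the centre of its underside
- stain_1: a screw-capped amber glass bottle of stain, 40 mm across, 85 mm tall, standing on the bench; bystander; origin at the centre of its underside
- stain_2: a screw-capped amber glass bottle of stain, 40 mm across, 85 mm tall, standing on the bench; bystander; origin at the centre of its underside
- stain_jar: a square glass staining jar with round lid, 52 by 52 mm, 88 mm tall; bystander; origin at the centre of its underside
- petri_stack: two closed culture dishes with red agar, one on the other, 90 mm across, 31 mm high; bystander; origin at the centre of the underside
- tube_rack: a white tube rack 60 by 200 mm with orange-capped tubes, 110 mm tall; bystander; origin at the centre of the underside
- slide_box: a closed grey slide box, 85 by 175 by 35 mm; bystander; origin at the centre of the underside

How it is judged:
By the outcome, as a careful person would: the job done as asked, in the order asked, and still so for the second after the job is handed in, with the robot touching nothing.
It also fails if it takes over 61 s, if anything falls off the work surface, if the arm or the gripper's body presses on something with over 40 N, if the wrist force passes 120 N, or if a joint passes its speed limit or range.

ROBOT

A 6-joint arm with a two-finger parallel gripper is mounted at the origin on the work surface. World frame = base frame: x ahead of the robot, y to its left, z up, the work surface at z = 0. Lengths are in m, angles in rad, forces in N, time in s.
With the tool pointing down it reaches from about 0.4 to 0.825 m from the base axis. Payload 7 kg.
Tool frame: the origin (TCP) lies at the very end of the fingers, on their centre line; the grasp point (between the pads) lies 19 mm behind it (robot.grasp_offset is the distance from the TCP to the grasp point, in m); z points along the fingers, y is the direction in which the jaws open and shut (so a half turn about z gives the same grasp; the last joint's range is limited). The gripper opens to 88 mm and grips with 3 to 60 N. Pads are 19 mm wide; open, the fingers measure 130 mm over their backs; the gripper's body (78 mm by 193 mm) begins 47 mm behind the grasp point.
Start: joints at [-1.001, 0.359, 0.012, 0, -1.224, -0.288], TCP at [0.188, -0.648, 0.227] pointing down, gripper open.
Joint ranges: [-3.07, 3.07], [-1.43, 2.12], [-1.02, 1.25], [-3.03, 1.67], [-3.05, -0], [-3.03, 3.03]. Speed limits (rad/s): [2.39, 2.39, 3.01, 3.14, 3.14, 3.14].

INTERFACE

Orientations are given as a rotation vector (axis times angle).
In Python, from bench import robot, capture, camera_model, nets gives the robot as it stands.
- The arm moves only by the shell command python3 -m creep 'ROWS' [OPENING] [FORCE]. ROWS is JSON, a list of rows, each a list of 2 entries, a list of its own where there are three numbers: the shift along the tool's x, y, z in cm, then the turn, a rotation vector about the tool's x, y, z in degrees. In form: [[[tx, ty, tz], [rx, ry, rz]], ...]. A call has 1 to 20 rows; each row shifts and turns the commanded pose from where the row before left it, along the tool's axes as they then stand; what a row does not reach is not made up. A row lasts 1/8 s, in which the tool goes at most 62.5 mm and 10.7 degrees, less where a joint would pass 70% of its speed; a pose out of reach is approached as far as the arm can. A call with a gripper value outside its range is refused whole. OPENING is the finger opening in cm, from 0 to 8.76, set as the call begins (- or left out, the last holds). The fingers move at their own pace and stop on an object; FORCE is the grip in N (left out, the last holds). Time passes only in rows, so rows that do not move let the fingers close. It gives the time, the measured TCP pose, the force and the opening at its end, in the units of the state.
- robot.get_obs(): the state, without advancing time (a new reading comes with each control period).
- capture(name): name is "scene" or "top" or "wrist"; returns (picture, depth): 480x640x3 uint8, blue, green, red; 480x640 float32, m along the optical axis (not along the pixel's ray), 0 where there is no reading.
- camera_model(name): a dict with "fx", "fy", "cx", "cy" (pixels), "R" (3x3) and "t" (3): a world point X has camera coordinates R X + t; the wrist camera has in their place "tool_from_camera" (4x4, takes a point from camera to tool coordinates, whose origin is the TCP and whose axes are the flange's). Camera axes: x right, y down, z forward; pixel columns grow to the right and rows downward; lengths in m; the calibration is good to about 2 mm. A picture is of the moment at which its call begins: read the wrist's pose just before it. camera_model takes no time and is no camera call.
- robot.finish_job(): hands the job in, once; it reports no verdict.
Trained networks look in the newest picture that a camera, given by its name, has taken for a name from the list of things; names that differ only in an ending like _2 or _b are one class to them, and where a whole thing is asked for, a point or a joint stands for the part that bears it (a point fixed in the world has none). Each returns a list of dicts, best first, with "p" (0 to 1); they miss things now and then, are a little off and sometimes report something else, mostly with a low value. They report only what shows in the picture. A call takes as long as a camera call.
- nets.look_for(camera, label): "extent" ([left, top, right, bottom] in pixels, round what is visible of it).
- nets.cut_out(camera, label): "pixels" (480x640 bool, what is visible of it) and "extent" ([left, top, right, bottom] in pixels, round what is visible of it).
- nets.landmark_of(camera, label): "location" ([row, column] in pixels: a listed point, or the origin of a listed thing).
The state is a dict: "clock": time; "qpos": joint angles; "joint_velocities": joint speeds; "joint_efforts": joint torques, N m; "ee_pos": TCP position; "tcp_rot": TCP orientation; "wrist_force": force on the tool from outside, world axes, zero at the start; "torque": the same for the moment, N m; "grip_width": finger opening in m.
Only numpy, scipy, OpenCV 4.12 (cv2) and the standard library are available. Lean on these libraries where they do the work, as an engineer would, in place of code of your own. Each camera call takes 0.05 s, during which the arm holds its last target. There are 200 camera calls.

## Working session

There is one attempt and no reset: what is moved stays moved. The work goes in short steps, Python scripts to look and compute and a shell command to move; the robot and the scene stay as the last step left them, time stands still between calls to the robot, and variables do not carry over. Pictures are saved under pics/ and viewed, about 8 in all and at most 12, crops included, and the job is handed in when it is done.

```bash
ls; mkdir -p pics; cat > h.py <<'E'
import numpy as np, cv2
from scipy.spatial.transform import Rotation as R
from bench import robot, capture, camera_model, nets
np.set_printoptions(precision=4, suppress=True)
def pose():
    o=robot.get_obs(); T=np.eye(4); T[:3,:3]=R.from_rotvec(o["tcp_rot"]).as_matrix(); T[:3,3]=o["ee_pos"]; return T
def snap(cam):
    T=pose(); p,d=capture(cam); m=camera_model(cam)
    if "R" in m:
        W=np.eye(4); W[:3,:3]=np.array(m["R"]).T; W[:3,3]=-W[:3,:3]@np.array(m["t"])
    else: W=T@np.array(m["tool_from_camera"])
    return p,d,m,W
def ray(m,W,rc):
    r,c=rc; v=W[:3,:3]@np.array([(c-m["cx"])/m["fx"],(r-m["cy"])/m["fy"],1]); return W[:3,3],v
def atz(m,W,rc,z):
    o,v=ray(m,W,rc); return o+v*(z-o[2])/v[2]
def atd(m,W,rc,d):
    o,v=ray(m,W,rc); return o+v*d
def tri(*rays):
    A=np.zeros((3,3));b=np.zeros(3)
    for o,v in rays:
        v=v/np.linalg.norm(v);P=np.eye(3)-np.outer(v,v);A+=P;b+=P@o
    return np.linalg.solve(A,b)
E
cat > a.py <<'E'
from h import *
pts="carrier carrier_grip carrier_seat carrier_lip station rail_load rail_mid rose rinse_cock_axis rinse_cock_tip shelf_edge".split()
S={}
for c in("scene","top"):
    p,d,m,W=snap(c); cv2.imwrite(f"pics/{c}0.png",p); S[c]={}
    for l in pts:
        r=nets.landmark_of(c,l)
        if r:
            rc=r[0]["location"]; i,j=int(np.clip(rc[0],0,479)),int(np.clip(rc[1],0,639)); S[c][l]=ray(m,W,rc)
            print(c,l,np.round(rc,1),round(r[0]["p"],2),atd(m,W,rc,d[i,j]))
for l in pts:
    if l in S["scene"] and l in S["top"]: print("TRI",l,tri(S["scene"][l],S["top"][l]))
E
python3 a.py
```

```text
pics
scene carrier [276.4 291.9] 0.67 [ 0.6379 -0.039   0.2005]
scene carrier_grip [236.7 293.8] 0.55 [ 0.4208 -0.2038  0.1425]
scene carrier_seat [252.6 294.3] 0.91 [ 0.4294 -0.1957  0.0954]
scene carrier_lip [253.  291.2] 0.66 [ 0.4306 -0.2064  0.0904]
scene station [353.6 316. ] 0.96 [0.6445 0.039  0.0034]
scene rail_load [252.1 250.5] 0.8 [ 0.6261 -0.1791  0.2065]
scene rail_mid [271.  281.7] 0.77 [ 0.6381 -0.0694  0.2029]
scene rose [305.3 297.1] 0.91 [0.6799 0.0085 0.1652]
scene rinse_cock_axis [348.1 454.1] 0.66 [0.5645 0.3392 0.1368]
scene rinse_cock_tip [349.8 418.4] 0.69 [0.5637 0.2638 0.086 ]
scene shelf_edge [274.9 468.9] 0.85 [ 0.0857  0.2201 -0.0017]
top carrier [281.2 379.7] 0.85 [ 0.411  -0.2014  0.0244]
top carrier_grip [279.5 386. ] 0.83 [ 0.4097 -0.2035  0.1503]
top carrier_seat [281.4 387.5] 0.92 [ 0.4047 -0.2075  0.1488]
top carrier_lip [275.5 380. ] 0.62 [ 0.4233 -0.1936  0.1018]
top station [287.5 254.3] 0.71 [0.3954 0.1612 0.058 ]
top rail_load [195.4 370.1] 0.57 [ 0.6254 -0.1609  0.2086]
top rose [184.8 303. ] 0.56 [0.7074 0.0227 0.0092]
top rinse_cock_axis [224.2 183.1] 0.79 [0.5679 0.3468 0.1356]
top rinse_cock_tip [210.1 296.3] 0.74 [0.6301 0.0437 0.0039]
TRI carrier [ 0.4155 -0.2097 -0.0057]
TRI carrier_grip [ 0.4119 -0.2075  0.1364]
TRI carrier_seat [ 0.4069 -0.2158  0.076 ]
TRI carrier_lip [ 0.4276 -0.2005  0.0901]
TRI station [ 0.4827  0.0824 -0.0815]
TRI rail_load [ 0.6292 -0.1664  0.2115]
TRI rose [0.6721 0.0104 0.16  ]
TRI rinse_cock_axis [0.5678 0.3426 0.1413]
TRI rinse_cock_tip [0.5814 0.1488 0.0689]
```

View pics/scene0.png

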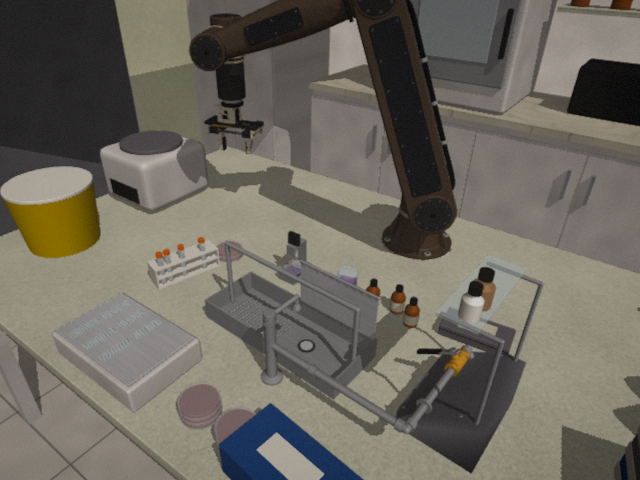

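View pics/top0.png

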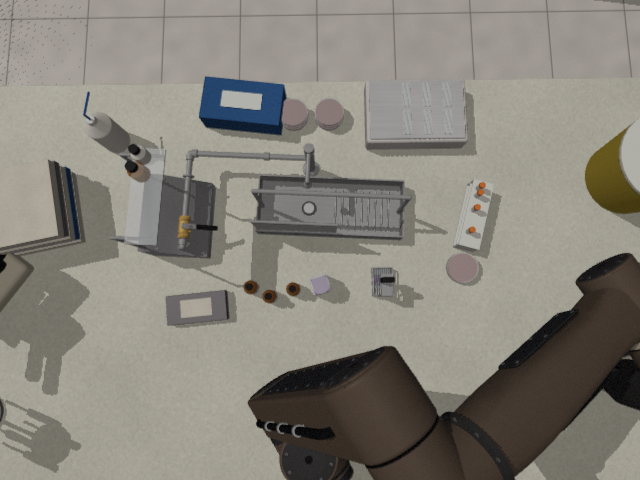

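The scene view shows the carrier at about (295,255) in front of the trough's open right part, the guard behind the bottles, and the cock lever near shut at (435,351). In the top view the rail runs (257,190)–(407,200), the carrier is at (385,281), and the spout column is at (310,150) with its rose near (306,185). Next I fit the geometry from depth.

```bash
cat > b.py <<'E'
from h import *
for cam in("top","scene"):
    p,d,m,W=snap(cam)
    v,u=np.mgrid[:480,:640]
    X=np.stack([(u-m["cx"])/m["fx"]*d,(v-m["cy"])/m["fy"]*d,d],-1)@W[:3,:3].T+W[:3,3]; ok=d>0
    def sel(x0,x1,y0,y1,z0,z1): 
        k=ok&(X[...,0]>x0)&(X[...,0]<x1)&(X[...,1]>y0)&(X[...,1]<y1)&(X[...,2]>z0)&(X[...,2]<z1); return X[k]
    bench=sel(.3,.5,-.15,.0,-.02,.02); print(cam,"bench z",np.median(bench[:,2]),"cam",W[:3,3])
    P=sel(.56,.68,-.33,.2,.193,.215)
    if len(P)>20:
        x=P[:,0];y=P[:,1]; k=np.ones(len(P),bool)
        for _ in range(8):
            a=np.polyfit(y[k],x[k],1); r=x-np.polyval(a,y); k=abs(r)<.007
        print("rail x=a*y+b",a,"yaw",-np.arctan(a[0]),"y range",np.percentile(y[k],[0,1,99,100]),"z",np.percentile(P[k,2],[5,50,95]),k.sum())
    P=sel(.62,.83,-.06,.12,.16,.193)
    if len(P)>5:
        print("spout",len(P),P[np.argsort(P[:,0])][::max(1,len(P)//14)])
    P=sel(.34,.48,-.3,-.12,.135,.16)
    if len(P)>5:
        r=cv2.minAreaRect((P[:,:2]*1000).astype(np.float32)); print("grip",P.mean(0),r,len(P))
    P=sel(.34,.48,-.3,-.12,.015,.045)
    if len(P)>5:
        r=cv2.minAreaRect((P[:,:2]*1000).astype(np.float32)); print("basket",P.mean(0),r,len(P))
    P=sel(.5,.62,.2,.42,.1,.15)
    print("lever-ish",len(P)); 
    big=cv2.resize(p[130:310,150:430] if cam=="top" else p[220:460,190:560],None,fx=2.1,fy=2.1,interpolation=cv2.INTER_CUBIC); cv2.imwrite(f"pics/{cam}1.png",big)
E
python3 b.py
```

```text
top bench z 0.0004188159596438812 cam [ 0.3505 -0.0411  1.3912]
rail x=a*y+b [0.0548 0.6344] yaw -0.05472543304042859 y range [-0.2684 -0.2638  0.1464  0.1506] z [0.1999 0.2049 0.2092] 736
spout 166 [[ 0.6621  0.0103  0.1605]
 [ 0.6668  0.0012  0.1846]
 [ 0.6694  0.0092  0.1858]
 [ 0.6748  0.0091  0.1858]
 [ 0.6816  0.0036  0.191 ]
 [ 0.6881  0.0063  0.1874]
 [ 0.6955 -0.0018  0.19  ]
 [ 0.7073 -0.0018  0.1872]
 [ 0.7159 -0.0045  0.1858]
 [ 0.7221 -0.0045  0.1835]
 [ 0.7292  0.0007  0.1879]
 [ 0.7359 -0.0022  0.1925]
 [ 0.7428  0.0006  0.1885]
 [ 0.7483  0.0059  0.1889]
 [ 0.7512  0.0089  0.1804]
 [ 0.7604 -0.0154  0.177 ]]
grip [ 0.4098 -0.2078  0.1494] ((409.786376953125, -207.85198974609375), (34.571067810058594, 13.469378471374512), 89.36326599121094) 81
basket [ 0.4143 -0.2009  0.0294] ((409.7376403808594, -209.1085205078125), (83.83941650390625, 61.036434173583984), 0.5722641348838806) 234
lever-ish 1091
scene bench z 0.0005543120410581026 cam [1.3333 0.5174 0.852 ]
rail x=a*y+b [0.0554 0.641 ] yaw -0.05534227227420483 y range [-0.2709 -0.2629  0.1493  0.1508] z [0.1977 0.2042 0.2074] 774
spout 354 [[ 0.6705  0.0096  0.1633]
 [ 0.6769  0.006   0.1773]
 [ 0.6801  0.0085  0.1863]
 [ 0.6858  0.0072  0.1837]
 [ 0.6992  0.0066  0.1893]
 [ 0.7107 -0.0011  0.1902]
 [ 0.7234  0.0035  0.1896]
 [ 0.7344  0.0012  0.1845]
 [ 0.7479  0.004   0.1839]
 [ 0.7635  0.0114  0.1791]
 [ 0.7682  0.0102  0.1901]
 [ 0.7727  0.0054  0.1824]
 [ 0.7746  0.0073  0.1876]
 [ 0.776  -0.0058  0.1788]
 [ 0.7778  0.0011  0.1726]]
grip [ 0.4166 -0.2077  0.1453] ((414.0345153808594, -210.39456176757812), (37.522525787353516, 16.45667266845703), 88.40254974365234) 78
basket [ 0.4129 -0.213   0.0293] ((412.76226806640625, -210.2060089111328), (90.279296875, 64.57392883300781), 2.627983808517456) 262
lever-ish 1246
```

```bash
cat > rel.py <<'E'
# rel(target TCP pos, tool R) -> shift in tool axes cm, turn in deg, from current pose
from h import *
def Rdown(yaw,lean=None):
    # tool z down, tool y (jaws) along world direction yaw
    y=np.array([np.cos(yaw),np.sin(yaw),0]); z=np.array([0,0,-1.]); return np.stack([np.cross(y,z),y,z],1)
def rel(p,Rt,T=None):
    T=pose() if T is None else T
    s=T[:3,:3].T@(np.array(p)-T[:3,3])*100; w=R.from_matrix(T[:3,:3].T@Rt).as_rotvec(degrees=True); return s,w
E
python3 - <<'E'
from rel import *
o=robot.get_obs(); print(pose(),o["clock"],o["grip_width"],o["wrist_force"]); print(camera_model("wrist"))
for yaw in(0.01,0.01+np.pi): print(rel([.411,-.2085,.22],Rdown(yaw)))
E
```

```text
[[-0.9606 -0.2781 -0.0001  0.1877]
 [-0.2781  0.9606  0.0001 -0.6484]
 [ 0.      0.0001 -1.      0.2265]
 [ 0.      0.      0.      1.    ]] 1.3 0.08763336219663367 [0.1457 0.4049 0.9327]
{'fx': 361.04862362934955, 'fy': 361.04862362934955, 'cx': 317.20395317781396, 'cy': 241.84699382673105, 'tool_from_camera': array([[ 0.0002, -0.9661, -0.2581,  0.07  ],
       [ 1.    ,  0.0001,  0.0003, -0.0012],
       [-0.0002, -0.2581,  0.9661, -0.1577],
       [ 0.    ,  0.    ,  0.    ,  1.    ]])}
(array([-33.6833,  36.0404,   0.6541]), array([  0.0007,  -0.0058, 105.5714]))
(array([-33.6833,  36.0404,   0.6541]), array([  0.0054,   0.0007, -74.4286]))
```

View pics/top1.png

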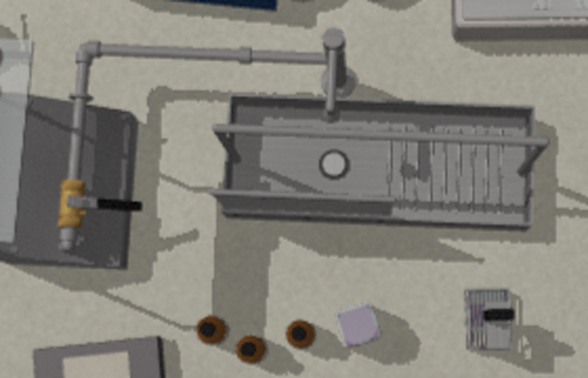

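The crop shows rose/spout end near crop (331,108), lever pointing right at (130,205), slightly turned, and the carrier's grip long side along the rail at (500,314). I move above the carrier.

```bash
python3 -m creep '[[[-3.74,4.0,-0.27],[0,0,0]],[[-3.74,4.0,-0.27],[0,0,0]],[[-3.74,4.0,-0.27],[0,0,0]],[[-3.74,4.0,-0.27],[0,0,0]],[[-3.74,4.0,-0.27],[0,0,0]],[[-3.74,4.0,-0.27],[0,0,0]],[[-3.74,4.0,-0.27],[0,0,0]],[[-3.74,4.0,-0.27],[0,0,0]],[[-3.74,4.0,-0.27],[0,0,0]],[[0,0,0],[0,0,-10.6]],[[0,0,0],[0,0,-10.6]],[[0,0,0],[0,0,-10.6]],[[0,0,0],[0,0,-10.6]],[[0,0,0],[0,0,-10.6]],[[0,0,0],[0,0,-10.6]],[[0,0,0],[0,0,-10.8]],[[0,0,0],[0,0,0]]]' 6
cat > c.py <<'E'
from rel import *
p,d,m,W=snap("wrist"); cv2.imwrite("pics/w0.png",p)
for l in("carrier_grip","carrier_lip","carrier_seat","rail_load"):
    r=nets.landmark_of("wrist",l)
    if r:
        rc=r[0]["location"]; i,j=int(np.clip(rc[0],0,479)),int(np.clip(rc[1],0,639)); print(l,rc,r[0]["p"],atd(m,W,rc,d[i,j]))
v,u=np.mgrid[:480,:640]
X=np.stack([(u-m["cx"])/m["fx"]*d,(v-m["cy"])/m["fy"]*d,d],-1)@W[:3,:3].T+W[:3,3]; ok=d>0
def sel(x0,x1,y0,y1,z0,z1): 
    k=ok&(X[...,0]>x0)&(X[...,0]<x1)&(X[...,1]>y0)&(X[...,1]<y1)&(X[...,2]>z0)&(X[...,2]<z1); return X[k]
for n,z0,z1 in(("grip",.145,.155),("bar",.108,.115),("basket",.025,.04)):
    P=sel(.34,.48,-.3,-.12,z0,z1)
    if len(P)>9: print(n,cv2.minAreaRect((P[:,:2]*1000).astype(np.float32)),len(P),P.min(0),P.max(0))
print(pose())
E
python3 c.py
```

```text
clock: 3.42
ee_pos: [0.4109, -0.209, 0.251]
tcp_rot: [-2.229, 2.213, -0.0]
wrist_force: [0.9, 0.4, 0.5]
grip_width: 0.06
carrier_grip [235.3, 315.8] 0.82 [ 0.4117 -0.2152  0.1493]
carrier_lip [222.2, 298.7] 0.57 [ 0.4262 -0.2172  0.1122]
carrier_seat [225.8, 315.6] 0.62 [ 0.4119 -0.2223  0.1486]
grip ((412.27838134765625, -212.14271545410156), (13.533266067504883, 35.554771423339844), 0.72408527135849) 842 [ 0.4053 -0.2299  0.1453] [ 0.419  -0.1944  0.1514]
bar ((399.9729309082031, -212.05899047851562), (60.124481201171875, 29.977497100830078), 0.6464888453483582) 1830 [ 0.3698 -0.2274  0.1088] [ 0.4302 -0.1971  0.1136]
basket ((412.0421142578125, -212.0157470703125), (83.79743957519531, 59.721893310546875), 0.5807792544364929) 1326 [ 0.3703 -0.2423  0.025 ] [ 0.4539 -0.1818  0.0398]
[[ 0.0061 -1.      0.      0.4109]
 [-1.     -0.0061  0.     -0.209 ]
 [-0.     -0.     -1.      0.2509]
 [ 0.      0.      0.      1.    ]]
```

```bash
python3 -m creep '[[[0.31,-0.14,4],[0,0,-0.3]],[[0,0,4.5],[0,0,0]],[[0,0,3.5],[0,0,0]],[[0,0,1.5],[0,0,0]],[[0,0,0],[0,0,0]],[[0,0,0],[0,0,0]]]'
python3 -m creep '[[[0,0,0],[0,0,0]],[[0,0,0],[0,0,0]],[[0,0,0],[0,0,0]],[[0,0,0],[0,0,0]],[[0,0,0],[0,0,0]],[[0,0,0],[0,0,0]]]' 0.5 40
python3 -m creep '[[[0,0,-2],[0,0,0]],[[0,0,-3],[0,0,0]],[[0,0,-4],[0,0,0]],[[0,0,-4],[0,0,0]],[[0,0,-1.3],[0,0,0]],[[0,0,0],[0,0,0]]]'
python3 -c "
from rel import *
T=pose();print(T);o=robot.get_obs();print(o['wrist_force'],o['torque'])
psi=-.055;xs=np.array([np.cos(psi),np.sin(psi),0]);ys=np.array([-np.sin(psi),np.cos(psi),0])
L=np.array([.635-.055*.169,-.169,0])
for n,dx in(('pre',-.09),('over',0)): print(n,rel(L+xs*dx+[0,0,.143+.115],Rdown(np.pi+psi)))
"
```

```text
clock: 4.42
ee_pos: [0.4129, -0.2122, 0.1166]
tcp_rot: [-2.236, 2.206, -0.001]
wrist_force: [0.8, -0.4, -0.1]
grip_width: 0.06
clock: 5.18
ee_pos: [0.4124, -0.212, 0.1158]
tcp_rot: [2.237, -2.206, -0.0]
wrist_force: [-0.4, -0.6, -0.3]
grip_width: 0.0137
clock: 5.92
ee_pos: [0.4123, -0.2118, 0.2587]
tcp_rot: [-2.236, 2.206, -0.0]
wrist_force: [0.1, 0.9, -2.9]
grip_width: 0.0135
[[ 0.0136 -0.9999  0.0006  0.4123]
 [-0.9999 -0.0136  0.0005 -0.2118]
 [-0.0005 -0.0006 -1.      0.2587]
 [ 0.      0.      0.      1.    ]]
[ 0.0984  0.9007 -2.9495] [0.0487 0.1554 0.0291]
pre (array([ -4.6099, -12.4201,   0.0803]), array([-0.036 ,  0.0299,  3.9306]))
over (array([ -3.993 , -21.3989,   0.0858]), array([-0.036 ,  0.0299,  3.9306]))
```

```bash
python3 -m creep '[[[-1.2,-3,0],[0,0,1]],[[-1.2,-3.2,0],[0,0,1]],[[-1.2,-3.2,0],[0,0,1]],[[-1.0,-3,0.08],[0,0,0.9]],[[0,0,0],[0,0,0]],[[0,0,0],[0,0,0]]]'
cat > d.py <<'E'
from rel import *
import sys
tag=sys.argv[1]
p,d,m,W=snap("wrist"); cv2.imwrite(f"pics/{tag}.png",p)
for l in("carrier_grip","carrier_lip","carrier_seat","rail_load","rail_mid","rose"):
    r=nets.landmark_of("wrist",l)
    if r:
        rc=r[0]["location"]; i,j=int(np.clip(rc[0],0,479)),int(np.clip(rc[1],0,639)); print(l,np.round(rc),round(r[0]["p"],2),atd(m,W,rc,d[i,j]))
v,u=np.mgrid[:480,:640]
X=np.stack([(u-m["cx"])/m["fx"]*d,(v-m["cy"])/m["fy"]*d,d],-1)@W[:3,:3].T+W[:3,3]; ok=d>0
T=pose()
psi=-.055;xs=np.array([np.cos(psi),np.sin(psi),0]);ys=np.array([-np.sin(psi),np.cos(psi),0])
k=ok&(X[...,2]>.2)&(X[...,2]<.212)&(abs((X-[.6257,-.169,.2])@xs)<.02)&(((X-T[:3,3])@ys>.03)|((X-T[:3,3])@ys<-.03))
P=X[k]; print("rail n",len(P))
if len(P)>20:
    a=np.polyfit(P[:,1],P[:,0],1); r=P[:,0]-np.polyval(a,P[:,1]); kk=abs(r)<.008; P=P[kk];a=np.polyfit(P[:,1],P[:,0],1); print("rail",a,"x at tcp y",np.polyval(a,T[1,3]),"y",P[:,1].min(),P[:,1].max(),"z",np.percentile(P[:,2],[50,95]))
print("tcp",T[:3,3],T[:3,1],robot.get_obs()["wrist_force"])
E
python3 d.py w1
```

```text
clock: 6.68
ee_pos: [0.5357, -0.1675, 0.256]
tcp_rot: [2.159, -2.279, -0.004]
wrist_force: [-0.2, -0.8, -2.2]
grip_width: 0.014
carrier_grip [315. 316.] 0.62 [ 0.5343 -0.1997  0.3365]
carrier_lip [274. 291.] 0.86 [ 0.5474 -0.1797  0.2527]
rail_load [266. 168.] 0.92 [ 0.6258 -0.1725  0.2054]
rail n 2627
rail [0.0526 0.6355] x at tcp y 0.6266722167017905 y -0.27158861663524675 -0.2025631841408238 z [0.2045 0.206 ]
tcp [ 0.5365 -0.1678  0.2583] [-0.9985  0.0546 -0.0005] [-0.0578  0.3398 -2.6562]
```

View pics/w1.png

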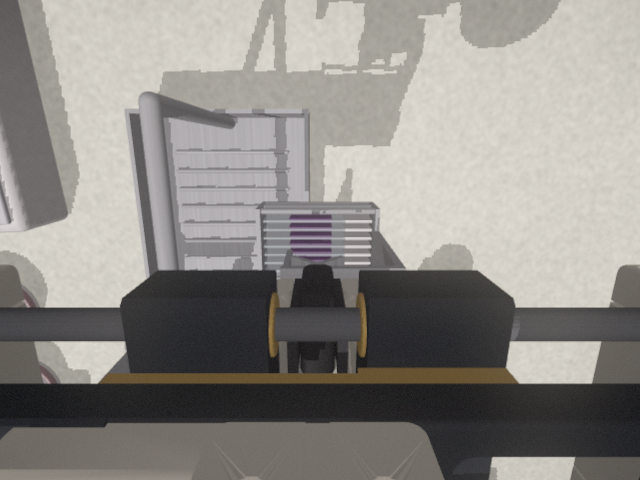

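The picture shows the rail vertical at columns 150–170, its free end at (150,98), and the carrier upright in the grip at (318,240), short of the rail. Now hook on.

```bash
python3 -m creep '[[[0,-2,0],[0,0,0]],[[0,-3,0],[0,0,0]],[[0,-3,0],[0,0,0]],[[0,-1,0],[0,0,0]],[[0,0,0],[0,0,0]],[[0,0,1.2],[0,0,0]],[[0,0,1.2],[0,0,0]],[[0,0,0.6],[0,0,0]],[[0,0,0],[0,0,0]],[[0,0,0],[0,0,0]]]'; python3 d.py w2
```

```text
clock: 8.28
ee_pos: [0.6269, -0.1725, 0.2284]
tcp_rot: [-2.16, 2.281, -0.001]
wrist_force: [-0.1, 0.9, -2.9]
grip_width: 0.0139
carrier_grip [317. 317.] 0.95 [ 0.6248 -0.2049  0.3101]
carrier_lip [276. 291.] 0.76 [ 0.6383 -0.1841  0.2248]
carrier_seat [289. 318.] 0.59 [ 0.6253 -0.1899  0.2568]
rail n 3345
rail [0.0547 0.6375] x at tcp y 0.628082929294533 y -0.27183925698139044 -0.20222443148294345 z [0.2045 0.2061]
tcp [ 0.6268 -0.1725  0.2282] [-0.9985  0.0542 -0.0003] [-0.1632  0.2065 -2.139 ]
```

```bash
python3 -m creep '[[[0,-0.1,0.3],[0,0,0]],[[0,0,0.2],[0,0,0]],[[0,0,0],[0,0,0]]]';python3 -m creep '[[[0,0,0.15],[0,0,0]],[[0,0,0],[0,0,0]]]'
cat > e.py <<'E'
from rel import *
print(pose()[:3,3],robot.get_obs()["wrist_force"],robot.get_obs()["torque"])
S=[]
for c in("top","scene"):
    p,d,m,W=snap(c); r=nets.landmark_of(c,"rose")
    for q in r[:1]: print(c,q); S.append(ray(m,W,q["location"])); print(atz(m,W,q["location"],.15))
    if c=="scene": cv2.imwrite("pics/s2.png",p)
if len(S)==2: print(tri(*S))
E
python3 e.py
```

```text
clock: 9.0
ee_pos: [0.6276, -0.1725, 0.2228]
tcp_rot: [2.16, -2.281, -0.0]
wrist_force: [-0.2, -0.7, -2.3]
grip_width: 0.0137
clock: 9.25
ee_pos: [0.6283, -0.1726, 0.2221]
tcp_rot: [-2.16, 2.28, -0.002]
wrist_force: [2.1, -0.3, -1.1]
grip_width: 0.0137
[ 0.6283 -0.1726  0.2221] [ 2.1087 -0.3224 -1.1396] [-0.1836 -0.6641 -0.0197]
scene {'location': [310.1, 294.8], 'p': 0.59}
[0.6821 0.0035 0.15  ]
```

```bash
cat > f.py <<'E'
from rel import *
psi=-.055;xs=np.array([np.cos(psi),np.sin(psi),0]);ys=np.array([-np.sin(psi),np.cos(psi),0])
O=np.array([.628,-.1726,0])
for c in("top","scene"):
    p,d,m,W=snap(c); v,u=np.mgrid[:480,:640]
    X=np.stack([(u-m["cx"])/m["fx"]*d,(v-m["cy"])/m["fy"]*d,d],-1)@W[:3,:3].T+W[:3,3]
    s=(X-O)@xs; t=(X-O)@ys; z=X[...,2]
    for a,b in((.14,.155),(.155,.172),(.172,.195)):
        k=(d>0)&(s>.018)&(s<.065)&(t>.12)&(t<.24)&(z>a)&(z<b)
        print(c,a,k.sum(), "s",np.percentile(s[k],[0,50,100]) if k.any() else 0,"t",np.percentile(t[k],[0,10,50,90,100]) if k.any() else 0)
    # tube axis vs s
    for s0 in np.arange(.03,.13,.02):
        k=(d>0)&(abs(s-s0)<.008)&(t>.12)&(t<.24)&(z>.17)&(z<.195)
        if k.any(): print("  tube s",round(s0,3),k.sum(),np.percentile(t[k],[0,50,100]))
    if c=="scene": cv2.imwrite("pics/s3.png",cv2.resize(p[240:360,230:390],None,fx=5,fy=5,interpolation=cv2.INTER_CUBIC))
    else: cv2.imwrite("pics/t3.png",cv2.resize(p[140:220,250:420],None,fx=4.7,fy=4.7,interpolation=cv2.INTER_CUBIC))
E
python3 f.py; python3 -c "
import cv2,numpy as np
a=cv2.imread('pics/s3.png');b=cv2.imread('pics/t3.png');b=cv2.resize(b,(800,376));a=cv2.resize(a[:, :],(800,600))
cv2.imwrite('pics/st.png',cv2.resize(np.vstack([a,b]),(656,600*976//976)))"
```

```text
top 0.14 0 s 0 t 0
top 0.155 0 s 0 t 0
top 0.172 0 s 0 t 0
scene 0.14 17 s [0.0324 0.0443 0.048 ] t [0.1713 0.176  0.1856 0.1887 0.1894]
scene 0.155 62 s [0.0291 0.0416 0.0479] t [0.1694 0.1735 0.1821 0.1866 0.1903]
scene 0.172 76 s [0.0302 0.0457 0.0645] t [0.1742 0.1767 0.1816 0.1836 0.1853]
  tube s 0.03 15 [0.1761 0.1826 0.1853]
  tube s 0.05 33 [0.1742 0.1813 0.1851]
  tube s 0.07 34 [0.1752 0.1813 0.1845]
  tube s 0.09 36 [0.1727 0.1814 0.1842]
  tube s 0.11 18 [0.176  0.1818 0.189 ]
```

View pics/st.png

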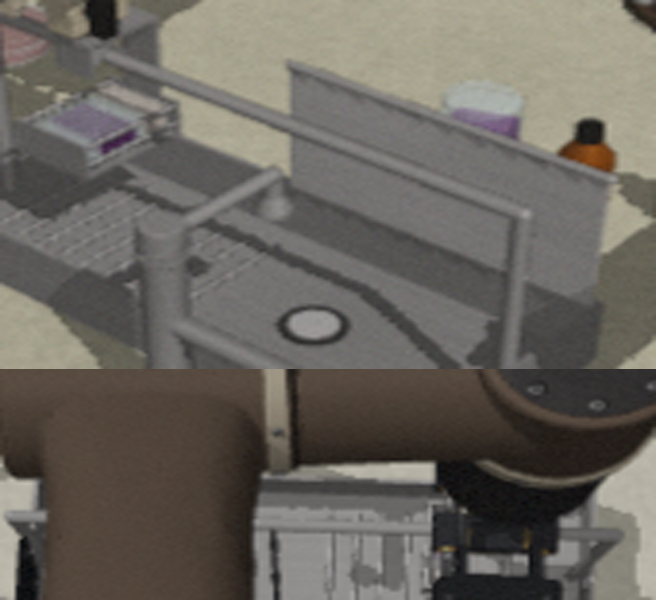

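The crop shows the carrier hooked on the rail at the top left, upright, and the rose below the spout's end at crop (275,205), with the path along the rail clear. The rose lies 18.0 cm to the left by both depth estimates.

```bash
python3 -m creep '[[[-0.8,0,-0.1],[0,0,0]],[[-1.8,0,0],[0,0,0]],[[-2.2,0,0],[0,0,0]],[[-2.2,0,0],[0,0,0]],[[-2.2,0,0],[0,0,0]],[[-2.2,0,0],[0,0,0]],[[-2.2,0,0],[0,0,0]],[[-2.2,0,0],[0,0,0]],[[-1.4,0,0],[0,0,0]],[[-0.8,0,0],[0,0,0]],[[0,0,0],[0,0,0]],[[0,0,0],[0,0,0]]]'
cat > g.py <<'E'
from rel import *
psi=-.055;xs=np.array([np.cos(psi),np.sin(psi),0]);ys=np.array([-np.sin(psi),np.cos(psi),0])
O=np.array([.628,-.1726,0]); T=pose(); o=robot.get_obs()
print("tcp s,t",(T[:3,3]-O)@xs,(T[:3,3]-O)@ys,T[2,3],o["wrist_force"],o["torque"])
p,d,m,W=snap("scene"); v,u=np.mgrid[:480,:640]
X=np.stack([(u-m["cx"])/m["fx"]*d,(v-m["cy"])/m["fy"]*d,d],-1)@W[:3,:3].T+W[:3,3]
s=(X-O)@xs; t=(X-O)@ys; z=X[...,2]
for n,a,b,s0,s1 in(("rose",.148,.172,.025,.06),("tube",.176,.195,.03,.1),("basket far face",.105,.138,.03,.055),("basket",.106,.142,-.045,.06)):
    k=(d>0)&(s>s0)&(s<s1)&(t>.12)&(t<.24)&(z>a)&(z<b)
    if k.any(): print(n,k.sum(),"s",np.percentile(s[k],[1,50,99]),"t",np.percentile(t[k],[1,5,50,95,99]))
cv2.imwrite("pics/s4.png",cv2.resize(p[225:375,220:420],None,fx=4,fy=4,interpolation=cv2.INTER_CUBIC))
for l in("rose","carrier_aim","carrier_seat","carrier"):
    r=nets.landmark_of("scene",l)
    if r: q=r[0]["location"]; zz={"rose":.15,"carrier_aim":.136,"carrier_seat":.2,"carrier":.106}[l]; Q=atz(m,W,q,zz)-O; print(l,q,r[0]["p"],"s,t",Q@xs,Q@ys)
E
python3 g.py
```

```text
clock: 11.05
ee_pos: [0.6377, 0.0077, 0.2226]
tcp_rot: [-2.159, 2.28, 0.001]
wrist_force: [3.8, 2.5, 0.7]
grip_width: 0.0137
tcp s,t -0.00022192708713549136 0.18058822828428822 0.22256179694256362 [3.778  2.5299 0.7473] [ 1.0646 -1.3767  0.0125]
rose 78 s [0.0295 0.0428 0.0489] t [0.17   0.1711 0.1826 0.1877 0.1885]
tube 144 s [0.0339 0.0655 0.0994] t [0.1725 0.1743 0.1813 0.1841 0.1846]
basket far face 226 s [0.0309 0.0412 0.0438] t [0.1538 0.1565 0.186  0.2119 0.213 ]
basket 903 s [-0.0412  0.0046  0.0433] t [0.1539 0.1577 0.1938 0.2123 0.2135]
rose [306.3, 294.5] 0.89 s,t 0.034621486826211814 0.16941775362644315
carrier_aim [311.9, 303.0] 0.74 s,t 0.02449910698555539 0.18653079060656627
carrier_seat [273.7, 189.0] 0.62 s,t 0.14938906967723373 -0.05704287534933081
carrier [319.3, 308.5] 0.88 s,t 0.009625337276373764 0.1910542986616443
```

View pics/s4.png

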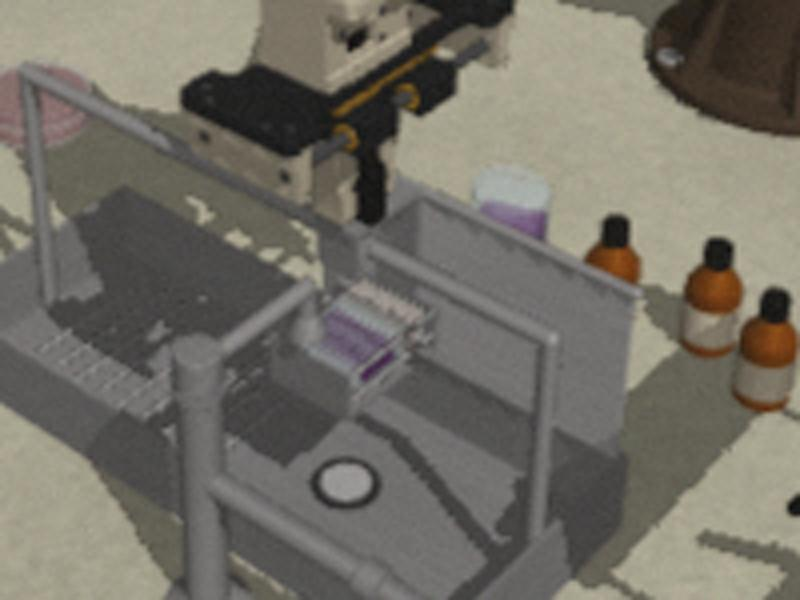

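Basket and rose, both measured with the scene camera, differ by about 4 mm; correcting the top camera's bias says the same. I shift back 4.2 mm along the rail and re-measure before releasing.

```bash
python3 -m creep '[[[0.22,-0.06,0],[0,0,0]],[[0.2,-0.06,0.05],[0,0,0]],[[0,0,0],[0,0,0]],[[0,0,0],[0,0,0]]]'; python3 g.py
```

```text
clock: 11.8
ee_pos: [0.6382, 0.0024, 0.2219]
tcp_rot: [2.159, -2.281, -0.0]
wrist_force: [1.8, -0.7, -0.1]
grip_width: 0.0137
tcp s,t 0.000516156221706551 0.17533358182293857 0.22188407672955024 [ 1.8232 -0.6803 -0.1037] [-0.1389 -1.0222 -0.0684]
rose 77 s [0.0279 0.0415 0.0478] t [0.1694 0.1714 0.1823 0.1881 0.1887]
tube 144 s [0.0336 0.0653 0.0997] t [0.1737 0.1748 0.1811 0.1846 0.1849]
basket far face 233 s [0.0307 0.0417 0.0442] t [0.1481 0.1507 0.1817 0.206  0.2076]
basket 889 s [-0.0414  0.0053  0.0439] t [0.1484 0.152  0.1889 0.2067 0.2078]
rose [306.5, 296.0] 0.61 s,t 0.03293583988186634 0.17252653621893965
carrier_aim [289.5, 303.8] 0.72 s,t -0.041118636781018285 0.13358490523811006
carrier_seat [286.5, 306.0] 0.9 s,t 0.01046109340474298 0.1833806843673009
carrier [316.0, 307.0] 0.81 s,t 0.0028613324848936537 0.18079456783036607
```

```bash
python3 -m creep '[[[0,0,0],[0,0,0]],[[0,0,0],[0,0,0]],[[0,0,0],[0,0,0]],[[0,0,-1.5],[0,0,0]],[[0,0,-3],[0,0,0]],[[0,0,-5],[0,0,0]],[[0,0,-4],[0,0,0]],[[0,0,0],[0,0,0]]]' 4; python3 g.py
cat > k.py <<'E'
from rel import *
# cock from wide cameras
S={}
for c in("scene","top"):
    p,d,m,W=snap(c)
    for l in("rinse_cock_axis","rinse_cock_tip","shelf_edge"):
        for q in nets.landmark_of(c,l)[:1]:
            rc=q["location"];i,j=map(int,rc); S.setdefault(l,[]).append(ray(m,W,rc)); print(c,l,np.round(rc),round(q["p"],2),atd(m,W,rc,d[i,j]),atz(m,W,rc,.13))
for l in S:
    if len(S[l])>1: print("TRI",l,tri(*S[l]))
E
python3 k.py
```

```text
clock: 13.05
ee_pos: [0.6398, 0.0028, 0.3625]
tcp_rot: [-2.156, 2.276, -0.007]
wrist_force: [-0.2, 0.5, 0.2]
grip_width: 0.0402
tcp s,t 0.0020906922267694434 0.17582705324413705 0.362516152789269 [-0.152   0.462   0.2434] [0.0709 0.1427 0.0473]
rose 79 s [0.0296 0.0416 0.0483] t [0.1679 0.1716 0.1827 0.1883 0.1894]
tube 148 s [0.033  0.0652 0.0994] t [0.1739 0.1753 0.1811 0.184  0.1847]
basket far face 239 s [0.0302 0.0422 0.0452] t [0.1484 0.1517 0.181  0.2062 0.2079]
basket 893 s [-0.0416  0.0056  0.0444] t [0.1486 0.1522 0.1896 0.2068 0.208 ]
rose [307.7, 294.6] 0.56 s,t 0.03822687658861946 0.17286802197668977
carrier_aim [315.2, 294.9] 0.89 s,t 0.04527574511477558 0.17978787604053678
carrier_seat [285.3, 305.1] 0.93 s,t 0.008351547814864019 0.17894791581124103
carrier [313.3, 304.4] 0.78 s,t -0.0006388998363811132 0.16974174048756313
scene rinse_cock_axis [347. 453.] 0.94 [ 0.4147  0.3005 -0.0008] [0.5556 0.3337 0.13  ]
scene rinse_cock_tip [348. 420.] 0.56 [ 0.4643  0.2346 -0.0034] [0.5998 0.2787 0.13  ]
top rinse_cock_axis [294. 271.] 0.24 [0.375  0.1103 0.0867] [0.3742 0.1053 0.13  ]
top shelf_edge [212. 160.] 0.84 [0.4716 0.1761 0.7882] [0.6039 0.4132 0.13  ]
TRI rinse_cock_axis [ 0.3534  0.2058 -0.0892]
```

View pics/s4.png

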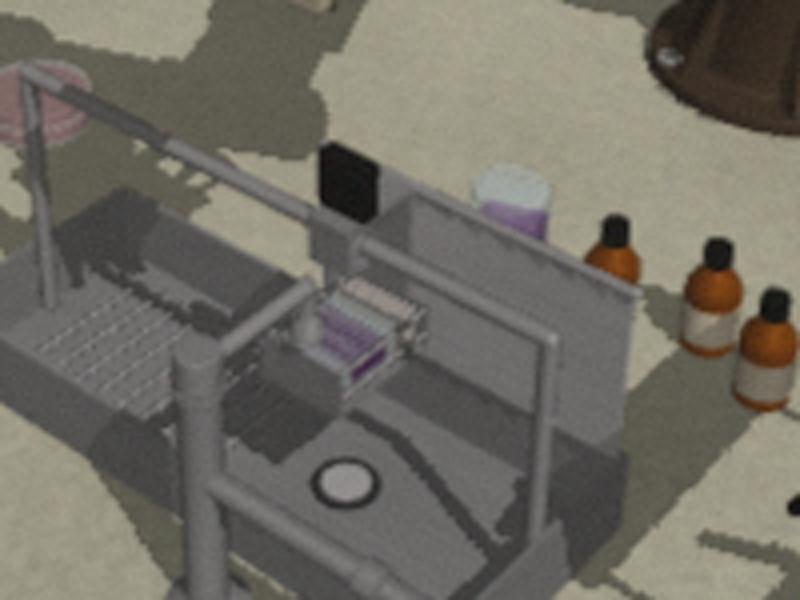

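The carrier hangs home and level in the crop: hanger on the rail at (335,235), basket directly under the rose at (310,330). Now the cock: lean 30° and hover over the lever.

```bash
cat > ck.py <<'E'
from rel import *
psi=-.055;xs=np.array([np.cos(psi),np.sin(psi),0]);ys=np.array([-np.sin(psi),np.cos(psi),0]);zz=np.array([0,0,1.])
n=.866025*zz-.5*ys; xc=.866025*ys+.5*zz; yc=-xs   # cock frame
Rt=np.stack([-xc,-xs,-n],1)
E
python3 -c "
from ck import *
A=np.array([.570,.343,.129]); H=A+.11*n-.03*xc
T=pose(); print(rel(H,Rt)); s=Rt.T@(H-T[:3,3])*100; print('shift after turn',s, H)"
```

```text
(array([-25.4919,   8.6765,  14.7591]), array([  0.0282, -30.009 ,   0.0371]))
shift after turn [-14.6887   8.7     25.5245] [0.5655 0.2621 0.2093]
```

```bash
python3 -m creep '[[[-0.5,0,0],[0,-10,0]],[[-0.5,0,0],[0,-10,0]],[[-0.5,0,0],[0,-10,0]],[[-1.7,1.2,3.5],[0,0,0]],[[-2.3,1.5,4.4],[0,0,0]],[[-2.3,1.5,4.4],[0,0,0]],[[-2.3,1.5,4.4],[0,0,0]],[[-2.3,1.5,4.4],[0,0,0]],[[-2.2,1.5,4],[0,0,0]],[[0,0,0],[0,0,0]],[[0,0,0],[0,0,0]]]' 0
cat > w.py <<'E'
from ck import *
import sys
p,d,m,W=snap("wrist"); cv2.imwrite(f"pics/{sys.argv[1]}.png",p); T=pose(); print(T)
for l in("rinse_cock_axis","rinse_cock_tip"):
    for q in nets.landmark_of("wrist",l)[:2]:
        rc=q["location"];i,j=map(int,np.clip(rc,0,[479,639])); print(l,np.round(rc),round(q["p"],2),atd(m,W,rc,d[i,j]))
        o,v=ray(m,W,rc); A=np.array([.570,.343,.129]); print("  on lever plane",o+v*((A-o)@n)/(v@n))
E
python3 w.py c0
```

```text
clock: 15.08
ee_pos: [0.5655, 0.2609, 0.2081]
tcp_rot: [-1.87, 1.972, 0.5]
wrist_force: [-0.4, -0.7, 0.2]
grip_width: 0.0007
[[-0.0464 -0.9985  0.0282  0.566 ]
 [-0.8648  0.0543  0.4992  0.2605]
 [-0.5    -0.0012 -0.866   0.2084]
 [ 0.      0.      0.      1.    ]]
rinse_cock_axis [274. 320.] 0.93 [0.5673 0.3321 0.1327]
  on lever plane [0.5676 0.3392 0.1268]
rinse_cock_tip [171. 317.] 0.88 [0.5661 0.2671 0.0916]
  on lever plane [0.5663 0.2702 0.0869]
```

View pics/c0.png

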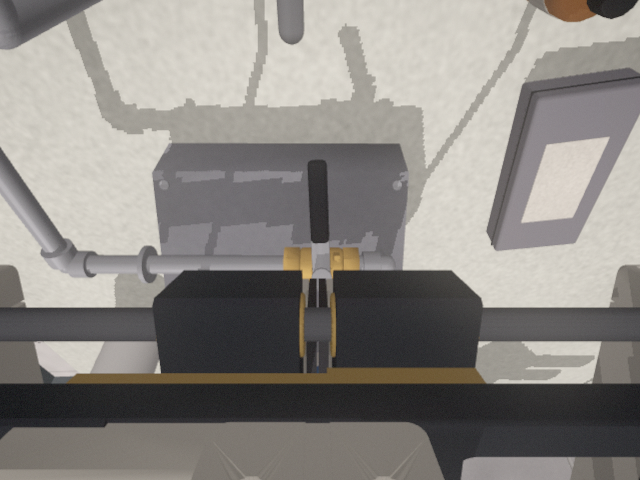

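The view shows the lever pointing up-image from the spindle (320,268) to its tip (317,165), almost at shut, with free space on both sides. I work out the push path in the lever plane.

```bash
cat > path.py <<'E'
from ck import *
A=np.array([.5676,.3378,.128])
def abn(): 
    d=(pose()[:3,3]-A)*1000; return np.array([-d@xc,d@xs,d@n])
def c(th,sgn,r=56): # sgn -1 opening (cw side), +1 closing
    u=np.array([np.cos(th),np.sin(th)]); m=np.array([-np.sin(th),np.cos(th)])*sgn
    return r*u+(7+21*abs(np.cos(th))+9.5*abs(np.sin(th)))*m
E
python3 -c "
from path import *
print('now',abn())
for s in(-1,1):
  for t in range(-10,101,10): print(s,t,c(np.radians(t),s))"
```

```text
now [ 26.9551   2.8148 108.5782]
-1 -10 [ 50.056  -38.6093]
-1 0 [ 56. -28.]
-1 10 [ 60.2424 -19.1607]
-1 20 [62.8775 -9.0214]
-1 30 [63.4657  2.0742]
-1 40 [61.6637 13.6327]
-1 50 [57.2737 25.0444]
-1 60 [50.2804 35.6338]
-1 70 [40.869  44.7189]
-1 80 [29.4227 51.6759]
-1 90 [16.5 56. ]
-1 100 [ 9.9741 58.6226]
1 -10 [60.2424 19.1607]
1 0 [56. 28.]
1 10 [50.056  38.6093]
1 20 [42.3681 47.3277]
1 30 [33.5292 53.9258]
1 40 [24.1333 58.3596]
1 50 [14.7185 60.7525]
1 60 [ 5.7196 61.361 ]
1 70 [-2.5627 60.5267]
1 80 [-9.9741 58.6226]
1 90 [-16.5  56. ]
1 100 [-29.4227  51.6759]
```

```bash
python3 -m creep '[[[1.0,2.2,2],[0,0,0]],[[1.0,2.1,4],[0,0,0]],[[0.9,0,2.9],[0,0,0]],[[0,0,2],[0,0,0]],[[0,0,0.8],[0,0,0]],[[0,0,0],[0,0,0]]]'; python3 -c "
from path import *
print(abn(),robot.get_obs()['wrist_force'])"
python3 -m creep '[[[0.2,-1.0,0],[0,0,0]],[[0.2,-1.1,0],[0,0,0]],[[0.26,-1.0,0],[0,0,0]],[[0.06,-1.1,0],[0,0,0]],[[-0.18,-1.16,0],[0,0,0]]]'; python3 -c "
from path import *
print(abn(),robot.get_obs()['wrist_force'])"
```

```text
clock: 15.98
ee_pos: [0.5247, 0.2967, 0.0921]
tcp_rot: [-1.869, 1.973, 0.501]
wrist_force: [0.3, -0.5, 0.2]
grip_width: 0.0003
[ 55.5417 -40.541   -9.3669] [ 0.2517 -0.4631  0.1709]
clock: 16.6
ee_pos: [0.5763, 0.2886, 0.0886]
tcp_rot: [-1.87, 1.975, 0.505]
wrist_force: [-6.3, 0.6, -0.4]
grip_width: 0.0003
[61.8929 11.3957 -9.8177] [-6.2648  0.5835 -0.3776]
```

```bash
python3 -m creep '[[[-0.44,-1.14,0],[0,0,0]],[[-0.7,-1.06,0],[0,0,0]],[[-0.94,-0.91,0],[0,0,0]],[[-1.14,-0.7,0],[0,0,0]],[[-1.0,-0.4,0],[0,0,0]],[[0,0,0],[0,0,0]]]'; python3 -c "
from path import *
print(abn(),robot.get_obs()['wrist_force'])"
```

```text
clock: 17.35
ee_pos: [0.6223, 0.3236, 0.1106]
tcp_rot: [-1.869, 1.972, 0.5]
wrist_force: [0.2, -1.0, -0.0]
grip_width: 0.0004
[18.3543 55.3566 -9.461 ] [ 0.239  -0.9979 -0.0067]
```

```bash
python3 -m creep '[[[-0.3,0,0],[0,0,0]],[[-0.2,0,0],[0,0,0]]]'; python3 -m creep '[[[-0.3,0,0],[0,0,0]],[[0,0,0],[0,0,0]]]'; python3 -c "
from path import *
print(abn(),robot.get_obs()['wrist_force'])"
```

```text
clock: 17.6
ee_pos: [0.6224, 0.3256, 0.112]
tcp_rot: [-1.869, 1.975, 0.497]
wrist_force: [3.3, -10.5, -7.9]
grip_width: 0.0006
clock: 17.85
ee_pos: [0.6224, 0.3258, 0.1121]
tcp_rot: [-1.871, 1.978, 0.496]
wrist_force: [3.1, -14.0, -10.0]
grip_width: 0.0004
[15.7413 55.3389 -9.2755] [  3.131  -13.9982 -10.0304]
```

Force rose to 17 N without movement, so the lever is on its open stop. I move to its other side and check the angle from there.

```bash
python3 -m creep '[[[1.3,0,0],[0,0,0]],[[0,0,-2],[0,0,0]],[[0,0,-2.5],[0,0,0]],[[-2.4,0,0],[0,0,0]],[[-2.4,0,0],[0,0,0]],[[0,0,0],[0,0,0]]]'; python3 -c "
from path import *
print(abn(),robot.get_obs()['wrist_force'])"; python3 w.py c1
```

```text
clock: 18.6
ee_pos: [0.6232, 0.3396, 0.1746]
tcp_rot: [-1.868, 1.967, 0.499]
wrist_force: [0.2, 0.1, -0.7]
grip_width: 0.0002
[-27.5417  55.3782  37.9158] [ 0.1776  0.0841 -0.7407]
[[-0.0445 -0.9986  0.0292  0.6227]
 [-0.8639  0.0531  0.5008  0.3387]
 [-0.5017 -0.003  -0.8651  0.1733]
 [ 0.      0.      0.      1.    ]]
rinse_cock_axis [224. 418.] 0.91 [0.5685 0.3317 0.1329]
  on lever plane [0.5662 0.3381 0.1261]
rinse_cock_tip [225. 276.] 0.65 [0.6452 0.3306 0.1313]
  on lever plane [0.6462 0.3348 0.1267]
```

View pics/c1.png

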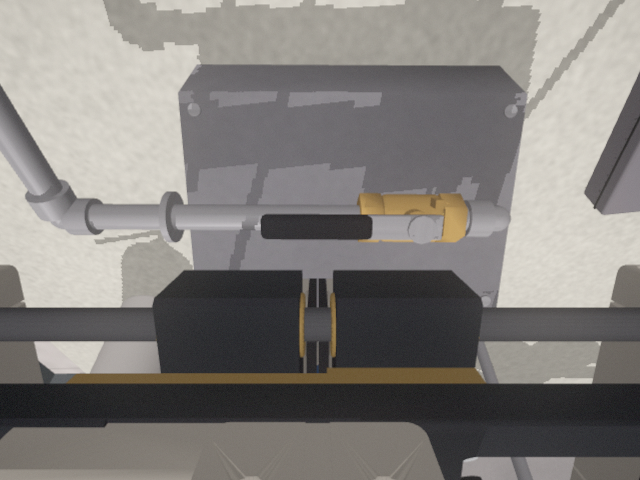

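The lever (260–440, 228) lies in line with the pipe: fully open. I lower on its upper side, wait out the rinse, then start closing.

```bash
python3 -m creep '[[[0,0,2],[0,0,0]],[[0,0,1.8],[0,0,0]],[[0,0,0.8],[0,0,0]],[[0,0,0],[0,0,0]],[[0,0,0],[0,0,0]],[[0,0,0],[0,0,0]],[[0,0,0],[0,0,0]],[[0,0,0],[0,0,0]],[[0,0,0],[0,0,0]],[[0,0,0],[0,0,0]],[[0,0,0],[0,0,0]],[[0,0,0],[0,0,0]],[[0,0,0],[0,0,0]],[[1.0,0,0],[0,0,0]],[[0.65,-0.26,0],[0,0,0]],[[0.74,-0.19,0],[0,0,0]],[[0.83,-0.08,0],[0,0,0]],[[0.9,0.06,0],[0,0,0]],[[0.94,0.24,0],[0,0,0]],[[0.94,0.44,0],[0,0,0]]]'
python3 -c "
from path import *
print(abn(),robot.get_obs()['wrist_force'])"
python3 -m creep '[[[0.88,0.66,0],[0,0,0]],[[0.77,0.87,0],[0,0,0]],[[0.59,0.9,0],[0,0,0]],[[0,0.3,0],[0,0,0]],[[0,0,0],[0,0,0]]]'
python3 -c "
from path import *
print(abn(),robot.get_obs()['wrist_force'])"
```

```text
clock: 21.25
ee_pos: [0.6195, 0.3094, 0.1016]
tcp_rot: [-1.867, 1.971, 0.5]
wrist_force: [2.8, 3.7, 2.3]
grip_width: 0.0008
[ 35.2606  53.4214 -10.1303] [2.7659 3.6996 2.3143]
clock: 21.88
ee_pos: [0.5894, 0.2904, 0.0892]
tcp_rot: [-1.87, 1.974, 0.501]
wrist_force: [1.3, -1.3, 0.1]
grip_width: 0.0002
[ 59.3376  24.4036 -10.49  ] [ 1.335  -1.2567  0.0721]
```

```bash
python3 -m creep '[[[0,0.4,0],[0,0,0]],[[0,0.2,0],[0,0,0]]]'; python3 -m creep '[[[0,0.3,0],[0,0,0]],[[0,0.1,0],[0,0,0]]]'; python3 -c "
from path import *
print(abn(),robot.get_obs()['wrist_force'])"
```

```text
clock: 22.12
ee_pos: [0.5869, 0.2907, 0.0897]
tcp_rot: [-1.867, 1.973, 0.494]
wrist_force: [14.9, -2.7, -7.8]
grip_width: 0.0006
clock: 22.38
ee_pos: [0.5867, 0.2907, 0.09]
tcp_rot: [-1.864, 1.971, 0.487]
wrist_force: [24.0, -2.0, -15.4]
grip_width: 0.0005
[58.8112 21.6388 -9.9451] [ 24.0149  -2.0054 -15.3788]
```

Force rose to about 28 N with no movement, so it is on the shut stop. Back off, lift clear and check everything.

```bash
python3 -m creep '[[[0,-2,0],[0,0,0]],[[0,0,-2],[0,0,0]],[[0,0,-4],[0,0,0]],[[0,0,-6],[0,0,0]],[[-2,3.0,0],[0,0,0]],[[0,0,0],[0,0,0]],[[0,0,0],[0,0,0]]]'; python3 w.py c2; python3 g.py; python3 -c "
import cv2,numpy as np
a=cv2.imread('pics/c2.png');b=cv2.imread('pics/s4.png');b=cv2.resize(b,(640,480));cv2.imwrite('pics/fin.png',cv2.resize(np.vstack([a,b]),(450,600*960//960 if 0 else 600),interpolation=cv2.INTER_AREA))"
```

```text
clock: 23.25
ee_pos: [0.5672, 0.2497, 0.2039]
tcp_rot: [-1.87, 1.973, 0.501]
wrist_force: [0.3, 1.0, 1.1]
grip_width: 0.0007
[[-0.0469 -0.9986  0.0261  0.5675]
 [-0.8649  0.0536  0.499   0.2496]
 [-0.4997  0.0008 -0.8662  0.2034]
 [ 0.      0.      0.      1.    ]]
rinse_cock_axis [285. 325.] 0.64 [0.5629 0.2355 0.2066]
  on lever plane [0.5656 0.338  0.126 ]
rinse_cock_tip [188. 329.] 0.64 [0.5594 0.2677 0.092 ]
  on lever plane [0.5594 0.2712 0.0873]
tcp s,t -0.08325068735405283 0.4181473679385901 0.20285974647138433 [-0.5134  0.5136 -0.2805] [-1.647   0.2056  0.0182]
rose 79 s [0.0295 0.0416 0.0492] t [0.1692 0.1724 0.1825 0.1876 0.1884]
tube 144 s [0.0327 0.0651 0.0993] t [0.1733 0.1745 0.1812 0.1842 0.1849]
basket far face 238 s [0.031  0.0421 0.045 ] t [0.1486 0.1511 0.1814 0.2063 0.2076]
basket 896 s [-0.0409  0.0061  0.0441] t [0.1488 0.1525 0.1898 0.207  0.208 ]
rose [307.6, 297.3] 0.56 s,t 0.033969505601937115 0.17737214671264906
carrier_aim [314.5, 295.3] 0.57 s,t 0.04284960820180254 0.17889182295952483
carrier_seat [282.7, 307.0] 0.84 s,t -0.0019619974594686424 0.1759675640960221
carrier [316.9, 305.4] 0.57 s,t 0.007794896957009952 0.17995253890022694
```

View pics/fin.png

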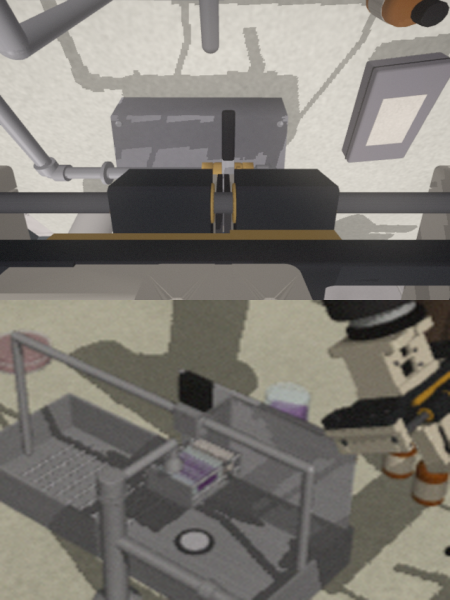

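The lever is down-slope at shut (228,135), and the carrier hangs still under the rose with the robot clear.

```bash
python3 -c "
from bench import robot
print(robot.finish_job(),robot.get_obs()['clock'])"
```

```text
the job is handed in; nothing more can be done
the job is handed in; nothing more can be done
```

I finished the rinse and handed the job in at about 23.5 s on the robot's clock, well under the 61 s limit. I hooked the carrier onto the open part of the rail and slid it behind the guard to the rose. I then opened the cock to its stop, let it rinse about three seconds, and shut it to its stop.

**Last checks:**
- **Carrier:** it hangs upright and still, with its position unchanged to within about 0.5 mm between release and hand-in. In the scene camera's depth the basket's centre and the rose agree to within about 1 mm along the rail. Some of the network's landmarks scattered by several millimetres, up to 13 cm in one outlier, so I used the depth instead.
- **Spout:** it reads the same as before the carrier was moved.
- **Cock:** on the open stop the push rose to about 17 N and on the shut stop to about 28 N, with almost no further movement (0.1 to 0.3 mm). The pictures show the lever in line with the pipe when open and pointing down the slope when shut. The last landmark reading puts it 0.03 rad past shut, which is within the network's error.
- **Robot:** it ended clear of everything, with the wrist force within about 1.5 N of zero.

I saw no sign that anything else moved, but I did not re-measure the bottles, dishes, rack or slide box one by one.

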